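# Lock the lid of the aluminium actuator with the fork key

## Robot

A 7-joint arm with a two-finger parallel gripper is mounted at the origin on the work surface. World frame = base frame: x ahead of the robot, y to its left, z up, the work surface at z = 0. Lengths are in m, angles in degrees, forces in N, time in s.
With the tool pointing down it reaches from about 0.425 to 0.875 m from the base axis. Payload 4.7 kg.
Tool frame: the origin (TCP) lies midway between the tips of the shut fingers; the grasp point (between the pads) lies 19 mm behind it; z points along the fingers, x is the direction in which the jaws open and shut, and the axes are right-handed (so a half turn about z gives the same grasp; the last joint's range is limited). The gripper opens to 87 mm and grips with 3 to 60 N. Pads are 19 mm wide; open, the fingers measure 117 mm over their backs; the gripper's body (75 mm by 190 mm) begins 51 mm behind the grasp point.
Start: joints at [-75.51, 18.392, -4.016, 83.108, 1.295, 78.541, -3.26], TCP at [0.154, 0.632, 0.223] pointing down, gripper open.
Joint ranges: [-163.93, 163.93], [-17.29, 119.83], [-79.2, 71.16], [3.27, 140.29], [-89.18, 269.18], [5.43, 117.66], [-154.24, 154.24]. Speed limits (degrees/s): [147.25, 147.25, 180, 180, 180, 180, 180].

## Interface

Orientations are given as [roll, pitch, yaw] about the fixed x, y, z axes, in that order (R = Rz(yaw) Ry(pitch) Rx(roll)).
In Python, from cell import env gives the robot as it stands.
- The arm moves only by the tool carry_out, never from a script. Its argument "plan" is a list of rows, each an object with "grip": the closure, from 0 (fully open) to 1 (shut); "dp": the shift along the tool's x, y, z in m, a list of three; "rotation": the turn, a rotation vector about the tool's x, y, z in degrees, a list of three. In form: [{"grip": grip, "dp": [dx, dy, dz], "rotation": [wx, wy, wz]}, ...]. A call has 1 to 8 rows; each row shifts and turns the pose as measured when the row begins, along the tool's axes as they then stand; what a row does not reach is not made up. A row lasts 1/12 s, in which the tool goes at most 41.7 mm and 7.16 degrees, less where a joint would pass 70% of its speed; a pose out of reach is approached as far as the arm can. A call is refused whole if a number of a shift passes 0.0417 or a number of a turn 7.16, either way. A call with a gripper value outside its range is refused whole. The fingers move at their own pace and stop on an object; "force" is the grip in N (left out, the last holds). Time passes only in rows, so rows that do not move let the fingers close. It gives the time, the measured TCP pose, the force and the opening at its end, in the units of the state.
- env.get_obs(): the state, without advancing time (a new reading comes with each control period).
- env.read_camera(name): name is "side" or "top" or "wrist"; returns the picture (420x560x3 uint8, red, green, blue); there is no depth.
- env.camera_params(name): a dict with "fx", "fy", "cx", "cy" (pixels), "k1" (the pictures are not rectified: a ray, as slopes to the right and down, at radius r is drawn at 1 + k1 r^2 times it, then the intrinsics apply), "R" (3x3) and "t" (3): a world point X has camera coordinates R X + t. Camera axes: x right, y down, z forward; pixel columns grow to the right and rows downward; lengths in m; the calibration is good to about 2 mm. A picture is of the moment at which its call begins: read the wrist's pose just before it. camera_params takes no time and is no camera call; for the wrist camera it gives the pose at the moment of the call.
- env.sign_off(): hands the job in, once; it reports no verdict.
The state is a dict: "time_s": time; "qpos": joint angles; "joint_velocities": joint speeds; "effort": joint torques, N m; "tool_pos": TCP position; "tool_rot": TCP orientation; "force": force on the tool from outside, world axes, zero at the start; "wrist_torque": the same for the moment, N m; "grip_width": finger opening in m.
Only numpy, scipy, OpenCV 4.12 (cv2) and the standard library are available. Lean on these libraries where they do the work, as an engineer would, in place of code of your own. Each camera call takes 0.05 s, during which the arm holds its last target. There are 200 camera calls.

## Task

Two units lie on the bench with a wing-headed captive screw in their lids. Pick up the fork key, set it over the wing of the screw on the box-shaped aluminium unit, and turn that screw clockwise (seen from above) with the key until it is fully home. Then stand the key upright on the work surface again, leaving the screw of the round unit as it is.

Things in the scene. Friction and masses are not known exactly. Their poses are not given: they have to be found in the camera images.
- key_handle (a point): Fork key, 250 g, 110 mm tall, loose, upright on its prong ends on a 4 mm board. Point: on its axis, 80 mm above the prong ends, in the black handle: 30 (x) by 18 mm (y), from 34 mm up; grip across y. Below: dark steel fork 60 (x) by 44 mm (y); its two prongs leave a slot along x, 24 mm wide, 24 mm deep, open at both ends. z up; a half turn is the same.
- screw_mid (a point): Captive screw amid the flat, clear grey lid of the fixed box-shaped unit (aluminium, blue square end caps, 142x98x60 mm). Its head is an upright steel wing 60 long, 10 thick, top 18 mm above the lid. Point: on its axis, 11 mm above the lid, turns with it: x along the wing, z up. Prong ends 2-6 mm above the lid engage it; the key turns up to 0.25 rad freely before it drives the wing.
- lid_screw (a joint): Turn of that screw, rad, growing clockwise from above. 0: wing across the unit; 1.571: fully home, wing along the unit's long side, at a hard stop. Starts half turned, 0.4 to 0.85. Light friction, about 0.1 Nm; stays where left. The key must turn past the home direction by its free play.
- round_wing_end (a point): Bystander: end of the wing of a like screw on the fixed round blue unit (116 mm across, 60 mm high), 30 mm off that screw's axis, 11 mm above its lid. That screw stays as it is.

How it is judged:
By the outcome, as a careful person would: the job done as asked, in the order asked, and still so for the second after the job is handed in, with the robot touching nothing.
It also fails if it takes over 45 s, if anything falls off the work surface, if the arm or the gripper's body presses on something with over 40 N, if the wrist force passes 120 N, or if a joint passes its speed limit or range.

## Working session

There is one attempt and no reset: what is moved stays moved. The work goes in short steps, Python scripts to look and compute and a tool call to move; the robot and the scene stay as the last step left them, time stands still between calls to the robot, and variables do not carry over. Pictures are saved under pics/ and viewed, about 8 in all and at most 12, crops included, and the job is handed in when it is done.

Besides the shell and the picture viewer there is one more tool, called as a command line: name --argument value ..., lists and objects as JSON in quotes. carry_out: Moves the arm, as the interface text tells. Its arguments: {"type":"object","properties":{"plan":{"type":"array","items":{"type":"object","properties":{"grip":{"type":"number"},"dp":{"type":"array","items":{"type":"number"}},"rotation":{"type":"array","items":{"type":"number"}}}}},"force":{"type":"number"}},"required":["plan"]}

```bash
mkdir -p pics && cat > h.py <<'E'
import numpy as np, cv2
from cell import env
def ray(p,u,v):
    # undistort: drawn = s*(1+k1 r^2)
    a=np.array([(u-p['cx'])/p['fx'],(v-p['cy'])/p['fy']]); s=a.copy()
    for _ in range(20): s=a/(1+p['k1']*(s@s))
    R=np.array(p['R']);t=np.array(p['t'])
    return -R.T@t, R.T@np.array([s[0],s[1],1.])
def onz(p,u,v,z):
    c,d=ray(p,u,v); return c+d*(z-c[2])/d[2]
def proj(p,X):
    c=np.array(p['R'])@np.array(X)+np.array(p['t']); s=c[:2]/c[2]; s=s*(1+p['k1']*(s@s))
    return s*[p['fx'],p['fy']]+[p['cx'],p['cy']]
def snap(n,f):
    p=env.camera_params(n); im=np.array(env.read_camera(n)); cv2.imwrite(f'pics/{f}.png',im[:,:,::-1]); return p,im
E
python3 - <<'E'
from h import *
for n in ['top','side','wrist']:
    p,im=snap(n,n+'1'); print(n,{k:np.round(p[k],3).tolist() for k in p})
o=env.get_obs(); print({k:np.round(o[k],3).tolist() for k in o})
a=cv2.imread('pics/side1.png');b=cv2.imread('pics/wrist1.png')
E
```

```text
top {'fx': 420.641, 'fy': 420.641, 'cx': 274.711, 'cy': 213.779, 'k1': -0.057, 'R': [[0.011, -1.0, 0.011], [-0.992, -0.013, -0.129], [0.129, -0.01, -0.992]], 't': [-0.008, 0.552, 0.686]}
side {'fx': 444.506, 'fy': 444.506, 'cx': 274.377, 'cy': 211.503, 'k1': 0.022, 'R': [[-0.953, -0.303, 0.011], [-0.212, 0.639, -0.739], [0.217, -0.706, -0.674]], 't': [0.52, 0.201, 0.645]}
wrist {'fx': 373.769, 'fy': 373.769, 'cx': 280.881, 'cy': 212.246, 'k1': -0.04, 'R': [[0.237, 0.972, -0.002], [0.937, -0.228, 0.264], [0.256, -0.064, -0.965]], 't': [-0.649, -0.031, 0.389]}
{'time_s': 0.15, 'qpos': [-75.509, 18.431, -4.014, 83.159, 1.296, 78.539, -3.259], 'joint_velocities': [0.023, -0.105, -0.016, -0.274, 0.036, 0.039, 0.034], 'effort': [-0.0, -49.179, -0.405, -31.288, -0.064, 0.04, 0.0], 'tool_pos': [0.154, 0.631, 0.222], 'tool_rot': [179.994, 0.083, 76.318], 'force': [-0.995, -0.9, -0.088], 'wrist_torque': [-0.031, -0.024, 0.046], 'grip_width': 0.087}
```

View pics/top1.png

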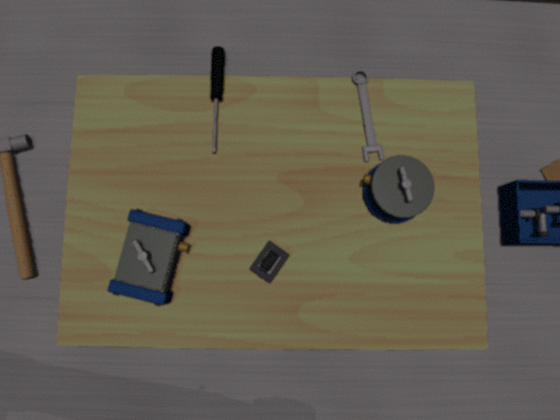

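View pics/side1.png

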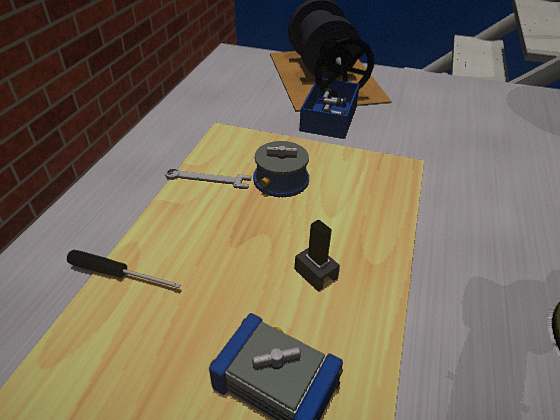

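The top view shows the key near (269,262), the box unit near (148,257) with its wing at (144,256), and the round unit near (403,187). The side view has the key at (318,255), the box wing at (277,357), and the round unit behind. Next I'll zoom in on both views.

```bash
python3 - <<'E'
from h import *
t=cv2.imread('pics/top1.png'); s=cv2.imread('pics/side1.png')
def c(im,u,v,w,h,k): return cv2.resize(im[v:v+h,u:u+w],None,fx=k,fy=k,interpolation=cv2.INTER_CUBIC)
A=np.hstack([c(t,105,205,100,100,4),c(t,235,227,70,70,400/70)[:400,:400]])
B=np.hstack([c(s,205,310,145,110,400/145)[:300,:400],c(s,280,215,70,80,3.7)[:300,:260]])
B=cv2.copyMakeBorder(B,0,200 and 600-400-0-B.shape[0] if B.shape[0]<200 else 0,0,800-B.shape[1],cv2.BORDER_CONSTANT)
cv2.imwrite('pics/z1.png',cv2.convertScaleAbs(A,alpha=1.8,beta=10))
o=np.vstack([cv2.resize(A,(800,400)),B[:200] if 0 else B]);print(B.shape)
g=(o/255.)**.6*255
cv2.imwrite('pics/z2.png',cv2.resize(g,None,fx=.85,fy=.85).astype('uint8'))
E
```

```text
Traceback (most recent call last):
ValueError: all the input array dimensions except for the concatenation axis must match exactly, but along dimension 0, the array at index 0 has size 300 and the array at index 1 has size 296
```

```bash
python3 - <<'E'
from h import *
t=cv2.imread('pics/top1.png'); s=cv2.imread('pics/side1.png')
def c(im,u,v,w,h): return cv2.resize(im[v:v+h,u:u+w],(400,300),interpolation=cv2.INTER_CUBIC)
o=np.vstack([np.hstack([c(t,100,205,120,90),c(t,229,229,80,60)]),np.hstack([c(s,205,310,144,108),c(s,270,215,100,75)])])
cv2.imwrite('pics/z2.png',((o/255.)**.6*255).astype('uint8'))
def wing(n,im,x0,y0,x1,y1,th):
    g=cv2.cvtColor(im,cv2.COLOR_BGR2GRAY)[y0:y1,x0:x1]; sat=cv2.cvtColor(im,cv2.COLOR_BGR2HSV)[y0:y1,x0:x1,1]
    m=((g>th)&(sat<60)).astype('uint8')
    k,l,st,ce=cv2.connectedComponentsWithStats(m)
    for i in range(1,k):
        if st[i,4]>30: 
            r=cv2.minAreaRect(np.argwhere(l==i)[:,::-1].astype('float32')+[[x0,y0]])if 0 else cv2.minAreaRect((np.argwhere(l==i)[:,::-1]+[x0,y0]).astype('float32'))
            print(n,st[i,4],ce[i]+[x0,y0],r)
wing('top',t,125,235,165,280,110); wing('side',s,245,340,305,375,150)
print(t[256,140:150].tolist(), t[270,130:134].tolist(), s[357,270:285:3].tolist(), s[375,270:273].tolist())
E
```

```text
side 42 [261.83333333 357.71428571] ((262.0674133300781, 357.7921142578125), (2.7732675075531006, 16.26483726501465), 77.00537872314453)
[[110, 109, 113], [107, 105, 109], [110, 111, 115], [114, 112, 116], [115, 113, 116], [109, 108, 110], [88, 88, 89], [51, 49, 50], [25, 23, 24], [23, 25, 24]] [[69, 73, 72], [74, 76, 75], [69, 73, 70], [71, 75, 73]] [[161, 160, 168], [155, 154, 158], [156, 154, 159], [153, 150, 159], [42, 40, 42]] [[90, 100, 94], [86, 96, 94], [87, 96, 92]]
```

View pics/z2.png

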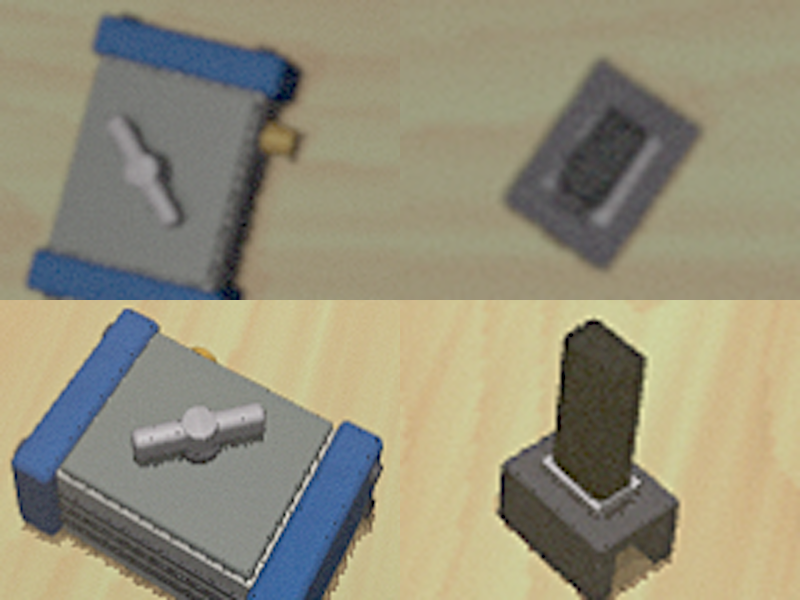

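The zoom shows the wing with its disc at top (142.6,255.4) and its ends at (135.4,241) and (152.2,271). In the side view the disc is at (277,353). The fork's top corners in the top view are (269.4,240.6), (289.4,254.6), (270,283) and (249.6,269).

```bash
python3 - <<'E'
from h import *
p=env.camera_params('top'); s=env.camera_params('side')
def tri(a,b):
    c1,d1=ray(p,*a);c2,d2=ray(s,*b)
    k=np.linalg.lstsq(np.c_[d1,-d2],c2-c1,rcond=None)[0]
    return c1+d1*k[0],c2+d2*k[1]
print('disc',tri((142.6,255.4),(277,354)))
print('keytop',tri((270,261),(320.5,225.8)))
for z in (.073,.079,.082):
  A=[onz(p,*q,z) for q in [(135.4,241),(152.2,271),(142.6,255.4)]]
  d=A[1]-A[0]; print('top wing',z,np.round(A,4).tolist(),np.linalg.norm(d),np.degrees(np.arctan2(d[1],d[0])))
  A=[onz(s,*q,z) for q in [(253.6,360.4),(299.7,350.3),(277,354)]]
  d=A[1]-A[0]; print('side wing',z,np.round(A,4).tolist(),np.linalg.norm(d),np.degrees(np.arctan2(d[1],d[0])))
C=np.array([onz(p,*q,.038) for q in [(269.4,240.6),(289.4,254.6),(270,283),(249.6,269)]])
print('fork',C.mean(0),np.linalg.norm(np.roll(C,-1,0)-C,axis=1),[np.degrees(np.arctan2(*(C[i]-C[j])[[1,0]])) for i,j in[(2,1),(3,0),(1,0),(2,3)]])
# unit box axis: blue cap masks
t=cv2.imread('pics/top1.png');h=cv2.cvtColor(t,cv2.COLOR_BGR2HSV)
m=((h[...,0]>95)&(h[...,0]<130)&(h[...,1]>120)&(h[...,2]>60)).astype('uint8')
k,l,st,ce=cv2.connectedComponentsWithStats(m)
for i in range(1,k):
    if st[i,4]>150 and ce[i][0]<210:
        r=cv2.minAreaRect(np.argwhere(l==i)[:,::-1].astype('float32')); b=cv2.boxPoints(r)
        B=np.array([onz(p,*q,.064) for q in b]); print('cap',ce[i],r,np.round(B,3).tolist(),[np.degrees(np.arctan2(*(B[(j+1)%4]-B[j])[[1,0]])) for j in range(4)])
E
```

```text
disc (array([0.47625717, 0.20914424, 0.07845506]), array([0.47663755, 0.20920244, 0.07848285]))
keytop (array([0.46954482, 0.0053612 , 0.11184438]), array([0.47242877, 0.00575965, 0.11189538]))
top wing 0.073 [[0.4994, 0.2237, 0.073], [0.4517, 0.1941, 0.073], [0.4764, 0.2108, 0.073]] 0.05615871413651371 -148.20305299130672
side wing 0.073 [[0.5023, 0.2233, 0.073], [0.452, 0.1925, 0.073], [0.4775, 0.2062, 0.073]] 0.058977697888434946 -148.54797260398195
top wing 0.079 [[0.4991, 0.2218, 0.079], [0.4518, 0.1924, 0.079], [0.4762, 0.209, 0.079]] 0.05566249789174921 -148.20305299130672
side wing 0.079 [[0.501, 0.2264, 0.079], [0.4513, 0.196, 0.079], [0.4766, 0.2095, 0.079]] 0.058276144061405015 -148.54797260398198
top wing 0.082 [[0.4989, 0.2208, 0.082], [0.4518, 0.1916, 0.082], [0.4762, 0.2081, 0.082]] 0.0554143897693669 -148.2030529913067
side wing 0.082 [[0.5004, 0.228, 0.082], [0.451, 0.1977, 0.082], [0.4761, 0.2111, 0.082]] 0.05792536714789014 -148.54797260398203
fork [0.46960677 0.00597754 0.038     ] [0.04133749 0.05774271 0.04155126 0.05832177] [np.float64(146.07880977548155), np.float64(145.8689485093726), np.float64(-124.30738475005941), np.float64(-123.50745469606476)]
cap [156.28956229 221.15824916] ((156.1055145263672, 221.0662078857422), (55.06991958618164, 10.950955390930176), 13.671307563781738) [[0.535, 0.241, 0.064], [0.552, 0.237, 0.064], [0.532, 0.147, 0.064], [0.514, 0.151, 0.064]] [np.float64(-10.598849992656202), np.float64(-102.84417694903617), np.float64(168.49388283049166), np.float64(77.23079720833388)]
cap [136.62009419 291.88069074] ((136.63958740234375, 291.9543151855469), (56.505977630615234, 11.80587387084961), 14.349332809448242) [[0.419, 0.268, 0.064], [0.437, 0.264, 0.064], [0.416, 0.173, 0.064], [0.398, 0.178, 0.064]] [np.float64(-11.671210649958825), np.float64(-102.99687953747866), np.float64(167.57216400906478), np.float64(77.08611465961887)]
```

carry_out --plan '[{"grip": 0, "dp": [-0.018, 0.037, 0], "rotation": [0, 0, 0]}, {"grip": 0, "dp": [-0.018, 0.037, 0], "rotation": [0, 0, 0]}, {"grip": 0, "dp": [-0.018, 0.037, 0], "rotation": [0, 0, 0]}, {"grip": 0, "dp": [-0.018, 0.037, 0], "rotation": [0, 0, 0]}, {"grip": 0, "dp": [-0.018, 0.037, 0], "rotation": [0, 0, 0]}, {"grip": 0, "dp": [-0.018, 0.037, 0], "rotation": [0, 0, 0]}, {"grip": 0, "dp": [-0.018, 0.037, 0], "rotation": [0, 0, 0]}, {"grip": 0, "dp": [-0.018, 0.037, 0], "rotation": [0, 0, 0]}]' --force 60

```text
time_s: 0.82
tool_pos: [0.4008, 0.4249, 0.2159]
tool_rot: [-179.5, 0.2, 77.8]
force: [1.6, 0.5, 1.0]
grip_width: 0.0867
```

```bash
cat >> h.py <<'E'
from scipy.spatial.transform import Rotation as Ro
def go(x,y,z,yaw):
    """total shift in present tool axes, levelling+yaw rotvec in tool axes"""
    o=env.get_obs(); T=Ro.from_euler('xyz',o['tool_rot'],degrees=True)
    d=T.inv().apply(np.array([x,y,z])-o['tool_pos'])
    r=(T.inv()*Ro.from_euler('xyz',[180,0,yaw],degrees=True)).as_rotvec(degrees=True)
    print('t',round(o['time_s'],2),'pos',np.round(o['tool_pos'],4),'rot',np.round(o['tool_rot'],2),'F',np.round(o['force'],1),'M',np.round(o['wrist_torque'],2),'w',round(o['grip_width'],4),'q7',round(o['qpos'][6],1))
    n=max(np.abs(r).max()/7.1,np.linalg.norm(d)/.041)
    print('shift',np.round(d,4),'rot',np.round(r,2),'rows>=',np.ceil(n)); return d,r
def wp(x,y,z,yaw,n):
    """n equal steps when turn and shift go together: shift for each row in that row's axes"""
    d,r=go(x,y,z,yaw)
    for i in range(n): print(np.round(Ro.from_rotvec(-r*i/n,degrees=True).apply(d/n),4).tolist(), np.round(r/n,2).tolist())
E
python3 -c "
from h import *
go(.38,.006,.2,76.3)"
```

```text
t 0.82 pos [0.4008 0.4249 0.2159] rot [-179.46    0.21   77.77] F [1.6 0.5 1. ] M [ 0.09 -0.09 -0.01] w 0.0867 q7 29.8
shift [-0.4137  0.0686  0.0168] rot [-0.54  0.22  1.46] rows>= 11.0
```

```bash
python3 -c "
from h import *
wp(.47,.006,.2,56,12)"
```

```text
t 0.82 pos [0.4008 0.4249 0.2159] rot [-179.46    0.21   77.77] F [1.6 0.5 1. ] M [ 0.09 -0.09 -0.01] w 0.0867 q7 29.8
shift [-0.3947  0.1565  0.0159] rot [-0.49  0.31 21.76] rows>= 11.0
[-0.0329, 0.013, 0.0013] [-0.04, 0.03, 1.81]
[-0.0325, 0.0141, 0.0013] [-0.04, 0.03, 1.81]
[-0.032, 0.0151, 0.0013] [-0.04, 0.03, 1.81]
[-0.0315, 0.0161, 0.0013] [-0.04, 0.03, 1.81]
[-0.031, 0.0171, 0.0013] [-0.04, 0.03, 1.81]
[-0.0304, 0.0181, 0.0013] [-0.04, 0.03, 1.81]
[-0.0298, 0.019, 0.0013] [-0.04, 0.03, 1.81]
[-0.0292, 0.0199, 0.0013] [-0.04, 0.03, 1.81]
[-0.0286, 0.0209, 0.0013] [-0.04, 0.03, 1.81]
[-0.0279, 0.0218, 0.0013] [-0.04, 0.03, 1.81]
[-0.0272, 0.0226, 0.0013] [-0.04, 0.03, 1.81]
[-0.0265, 0.0235, 0.0013] [-0.04, 0.03, 1.81]
```

carry_out --plan '[{"grip": 0, "dp": [-0.033, 0.013, 0.001], "rotation": [0, 0, 1.8]}, {"grip": 0, "dp": [-0.033, 0.014, 0.001], "rotation": [0, 0, 1.8]}, {"grip": 0, "dp": [-0.032, 0.015, 0.001], "rotation": [0, 0, 1.8]}, {"grip": 0, "dp": [-0.032, 0.016, 0.001], "rotation": [0, 0, 1.8]}, {"grip": 0, "dp": [-0.031, 0.017, 0.001], "rotation": [0, 0, 1.8]}, {"grip": 0, "dp": [-0.03, 0.018, 0.001], "rotation": [0, 0, 1.8]}, {"grip": 0, "dp": [-0.03, 0.019, 0.001], "rotation": [0, 0, 1.8]}, {"grip": 0, "dp": [-0.029, 0.02, 0.001], "rotation": [0, 0, 1.8]}]'

```text
time_s: 1.48
tool_pos: [0.4502, 0.1284, 0.205]
tool_rot: [-179.6, 0.4, 62.3]
force: [0.7, -1.1, 0.3]
grip_width: 0.0867
```

carry_out --plan '[{"grip": 0, "dp": [-0.029, 0.021, 0.001], "rotation": [0, 0, 1.8]}, {"grip": 0, "dp": [-0.028, 0.022, 0.001], "rotation": [0, 0, 1.8]}, {"grip": 0, "dp": [-0.027, 0.023, 0.001], "rotation": [0, 0, 1.8]}, {"grip": 0, "dp": [-0.026, 0.023, 0.001], "rotation": [0, 0, 1.8]}, {"grip": 0, "dp": [0, 0, 0], "rotation": [0, 0, 0]}]'

```text
time_s: 1.9
tool_pos: [0.4699, -0.0272, 0.201]
tool_rot: [-179.8, 0.5, 54.1]
force: [-0.7, -0.1, 0.2]
grip_width: 0.087
```

```bash
python3 -c "
from h import *
go(.47,.006,.2,56)
p,im=snap('wrist','w2'); np.save('w2p',p,allow_pickle=True)
print(proj(p,(.47,.006,.114)),proj(p,(.4696,.006,.038)))"
```

```text
t 1.9 pos [ 0.4699 -0.0272  0.201 ] rot [-179.78    0.47   54.05] F [-0.7 -0.1  0.2] M [-0.12 -0.01 -0.07] w 0.087 q7 52.3
shift [ 0.0269 -0.0194  0.0008] rot [-0.23  0.47 -1.95] rows>= 1.0
[322.33089401 191.39874753] [313.47047464 173.12027145]
```

View pics/w2.png

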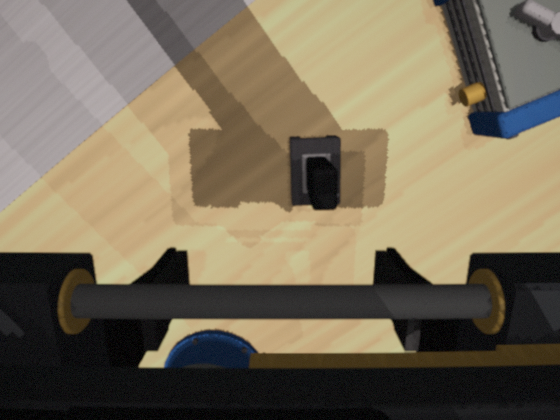

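The fork's top corners are at about (291,138), (339,137), (340,205) and (291,206), close to the predicted position.

```bash
python3 -c "
from h import *
p=np.load('w2p.npy',allow_pickle=True).item()
im=cv2.imread('pics/w2.png'); h=cv2.cvtColor(im,cv2.COLOR_BGR2HSV)
m=((h[...,2]<75)|(h[...,1]<50)).astype('uint8'); m=((h[...,1]<75)&(h[...,2]<110)).astype('uint8')
roi=np.zeros_like(m); roi[125:220,270:360]=1; m*=roi
k,l,st,ce=cv2.connectedComponentsWithStats(m); i=1+np.argmax(st[1:,4]); print(st[i],cv2.minAreaRect(np.argwhere(l==i)[:,::-1].astype('float32')))
C=np.array([onz(p,*q,.038) for q in [(291,138),(339,137),(340,205),(291,206)]])
print(C.mean(0),np.linalg.norm(np.roll(C,-1,0)-C,axis=1),[np.degrees(np.arctan2(*(C[i]-C[j])[[1,0]])) for i,j in[(2,1),(3,0),(1,0),(2,3)]])
print(onz(p,323,187,.114))
wp(.47,.006,.11,55,4)
"
```

```text
[ 290  136   50   73 2953] ((314.5, 172.0), (72.0, 49.0), 90.0)
[0.46989623 0.00769939 0.038     ] [0.04098435 0.05990029 0.04381005 0.05990919] [np.float64(-32.86052327427931), np.float64(-35.563549495112646), np.float64(55.3370405338391), np.float64(55.37775970864941)]
[0.46775832 0.00807858 0.114     ]
t 1.95 pos [ 0.4697 -0.0237  0.2009] rot [-179.68    0.39   54.25] F [-0.4  0.2 -0.5] M [-0.02  0.    0.04] w 0.0871 q7 52.2
shift [ 0.0249 -0.0166  0.0908] rot [-0.33  0.39 -0.75] rows>= 3.0
[0.0062, -0.0042, 0.0227] [-0.08, 0.1, -0.19]
[0.0062, -0.0042, 0.0227] [-0.08, 0.1, -0.19]
[0.0062, -0.0042, 0.0227] [-0.08, 0.1, -0.19]
[0.0062, -0.0042, 0.0227] [-0.08, 0.1, -0.19]
```

carry_out --plan '[{"grip": 0, "dp": [0.013, -0.009, 0.012], "rotation": [-0.1, 0.2, -0.6]}, {"grip": 0, "dp": [0.013, -0.009, 0.012], "rotation": [-0.1, 0.2, -0.6]}, {"grip": 0, "dp": [0, 0, 0.025], "rotation": [0, 0, 0]}, {"grip": 0, "dp": [0, 0, 0.025], "rotation": [0, 0, 0]}, {"grip": 0, "dp": [0, 0, 0], "rotation": [0, 0, 0]}]'

```text
time_s: 2.37
tool_pos: [0.4707, 0.0135, 0.1257]
tool_rot: [-179.9, -0.4, 55.6]
force: [-0.3, -0.4, -0.1]
grip_width: 0.0869
```

```bash
python3 -c "
from h import *
go(.4695,.007,.065,55.4)"
```

```text
t 2.37 pos [0.4707 0.0135 0.1257] rot [-179.91   -0.36   55.63] F [-0.3 -0.4 -0.1] M [-0.05  0.09 -0.02] w 0.0869 q7 51.4
shift [-0.0064  0.0028  0.0606] rot [-0.09 -0.36  0.23] rows>= 2.0
```

carry_out --plan '[{"grip": 0, "dp": [-0.003, 0.0015, 0.018], "rotation": [0, -0.2, 0.1]}, {"grip": 0, "dp": [-0.003, 0.0015, 0.018], "rotation": [0, -0.2, 0.1]}, {"grip": 0, "dp": [0, 0, 0.018], "rotation": [0, 0, 0]}, {"grip": 0, "dp": [0, 0, 0.004], "rotation": [0, 0, 0]}, {"grip": 0, "dp": [0, 0, 0], "rotation": [0, 0, 0]}]'

```text
time_s: 2.78
tool_pos: [0.4707, 0.0126, 0.0689]
tool_rot: [-179.9, -0.1, 55.9]
force: [-0.3, -0.8, 0.2]
grip_width: 0.0868
```

```bash
python3 -c "
from h import *
go(.4695,.007,.065,55.4)"
```

```text
t 2.78 pos [0.4707 0.0126 0.0689] rot [-1.7987e+02 -7.0000e-02  5.5890e+01] F [-0.3 -0.8  0.2] M [-0.03 -0.02 -0.02] w 0.0868 q7 53.8
shift [-0.0053  0.0022  0.0039] rot [-0.13 -0.06  0.49] rows>= 1.0
```

carry_out --plan '[{"grip": 0, "dp": [-0.006, 0.003, 0.004], "rotation": [0, 0, 0.4]}, {"grip": 0, "dp": [0, 0, 0], "rotation": [0, 0, 0]}, {"grip": 0, "dp": [0, 0, 0], "rotation": [0, 0, 0]}]'

```text
time_s: 3.03
tool_pos: [0.4716, 0.0067, 0.0676]
tool_rot: [-180.0, -0.2, 55.6]
force: [1.0, -0.3, 0.3]
grip_width: 0.0872
```

```bash
python3 -c "
from h import *
go(.4695,.007,.065,55.4)"
```

```text
t 3.03 pos [0.4716 0.0067 0.0676] rot [-179.99   -0.23   55.57] F [ 1.  -0.3  0.3] M [ 0.01 -0.02 -0.  ] w 0.0872 q7 54.4
shift [-0.001  -0.0019  0.0026] rot [-0.01 -0.23  0.17] rows>= 1.0
```

carry_out --plan '[{"grip": 0.4, "dp": [0, -0.002, 0.003], "rotation": [0, 0, 0]}, {"grip": 0.7, "dp": [0, 0, 0], "rotation": [0, 0, 0]}, {"grip": 1, "dp": [0, 0, 0], "rotation": [0, 0, 0]}, {"grip": 1, "dp": [0, 0, 0], "rotation": [0, 0, 0]}, {"grip": 1, "dp": [0, 0, 0], "rotation": [0, 0, 0]}, {"grip": 1, "dp": [0, 0, 0], "rotation": [0, 0, 0]}, {"grip": 1, "dp": [0, 0, 0], "rotation": [0, 0, 0]}, {"grip": 1, "dp": [0, 0, 0], "rotation": [0, 0, 0]}]' --force 60

```text
time_s: 3.7
tool_pos: [0.4718, 0.0083, 0.0672]
tool_rot: [179.8, -0.5, 55.5]
force: [-0.6, -0.2, -0.5]
grip_width: 0.0414
```

```bash
python3 -c "
from h import *
go(.4695,.007,.065,55.4)"
```

```text
t 3.7 pos [0.4718 0.0083 0.0672] rot [179.84  -0.47  55.54] F [-0.6 -0.2 -0.5] M [-0.05  0.   -0.02] w 0.0414 q7 54.2
shift [-0.0024 -0.0012  0.0022] rot [ 0.16 -0.48  0.14] rows>= 1.0
```

carry_out --plan '[{"grip": 1, "dp": [0, 0, 0.001], "rotation": [0, -0.4, 0]}, {"grip": 1, "dp": [0, 0, 0], "rotation": [0, 0, 0]}, {"grip": 1, "dp": [0, 0, 0], "rotation": [0, 0, 0]}, {"grip": 1, "dp": [0, 0, 0], "rotation": [0, 0, 0]}, {"grip": 1, "dp": [0, 0, 0], "rotation": [0, 0, 0]}, {"grip": 1, "dp": [0, 0, 0], "rotation": [0, 0, 0]}, {"grip": 1, "dp": [0, 0, 0], "rotation": [0, 0, 0]}]'

```text
time_s: 4.28
tool_pos: [0.4717, 0.0082, 0.0659]
tool_rot: [179.9, 0.0, 55.5]
force: [-0.4, -0.4, -0.5]
grip_width: 0.0175
```

```bash
python3 -c "
from h import *
go(.4695,.007,.065,55.4)"
```

```text
t 4.28 pos [0.4717 0.0082 0.0659] rot [179.86   0.    55.54] F [-0.4 -0.4 -0.5] M [-0.03  0.06  0.07] w 0.0175 q7 53.8
shift [-0.0022 -0.0011  0.0009] rot [0.14 0.   0.14] rows>= 1.0
```

carry_out --plan '[{"grip": 1, "dp": [0, 0, -0.01], "rotation": [0, 0, 0]}, {"grip": 1, "dp": [0, 0, -0.02], "rotation": [0, 0, 0]}, {"grip": 1, "dp": [0, 0, -0.03], "rotation": [0, 0, 0]}, {"grip": 1, "dp": [0, 0, -0.03], "rotation": [0, 0, 0]}, {"grip": 1, "dp": [0, 0, -0.02], "rotation": [0, 0, 0]}, {"grip": 1, "dp": [0, 0, -0.01], "rotation": [0, 0, 0]}]'

```text
time_s: 4.78
tool_pos: [0.4664, 0.0072, 0.1886]
tool_rot: [-179.7, 0.6, 55.4]
force: [0.6, -0.2, -1.7]
grip_width: 0.0179
```

```bash
python3 -c "
from h import *
wp(.527,.24,.19,121.7,16)"
```

```text
t 4.78 pos [0.4664 0.0072 0.1886] rot [-179.69    0.57   55.45] F [ 0.6 -0.2 -1.7] M [-0.05 -0.05 -0.01] w 0.0179 q7 49.6
shift [ 0.2261 -0.0821 -0.0033] rot [ -0.6    0.33 -66.25] rows>= 10.0
[0.0141, -0.0051, -0.0002] [-0.04, 0.02, -4.14]
[0.0145, -0.0041, -0.0002] [-0.04, 0.02, -4.14]
[0.0147, -0.003, -0.0002] [-0.04, 0.02, -4.14]
[0.0149, -0.002, -0.0002] [-0.04, 0.02, -4.14]
[0.015, -0.0009, -0.0002] [-0.04, 0.02, -4.14]
[0.015, 0.0002, -0.0002] [-0.04, 0.02, -4.14]
[0.015, 0.0013, -0.0002] [-0.04, 0.02, -4.14]
[0.0149, 0.0024, -0.0002] [-0.04, 0.02, -4.14]
[0.0146, 0.0034, -0.0002] [-0.04, 0.02, -4.14]
[0.0144, 0.0045, -0.0002] [-0.04, 0.02, -4.14]
[0.014, 0.0055, -0.0001] [-0.04, 0.02, -4.14]
[0.0136, 0.0065, -0.0001] [-0.04, 0.02, -4.14]
[0.0131, 0.0075, -0.0001] [-0.04, 0.02, -4.14]
[0.0125, 0.0084, -0.0001] [-0.04, 0.02, -4.14]
[0.0118, 0.0093, -0.0001] [-0.04, 0.02, -4.14]
[0.0111, 0.0101, -0.0001] [-0.04, 0.02, -4.14]
```

carry_out --plan '[{"grip": 1, "dp": [0.014, -0.005, 0], "rotation": [0, 0, -4.1]}, {"grip": 1, "dp": [0.0145, -0.004, 0], "rotation": [0, 0, -4.1]}, {"grip": 1, "dp": [0.015, -0.003, 0], "rotation": [0, 0, -4.1]}, {"grip": 1, "dp": [0.015, -0.002, 0], "rotation": [0, 0, -4.1]}, {"grip": 1, "dp": [0.015, -0.001, 0], "rotation": [0, 0, -4.1]}, {"grip": 1, "dp": [0.015, 0, 0], "rotation": [0, 0, -4.1]}, {"grip": 1, "dp": [0.015, 0.001, 0], "rotation": [0, 0, -4.1]}, {"grip": 1, "dp": [0.015, 0.002, 0], "rotation": [0, 0, -4.1]}]'

```text
time_s: 5.45
tool_pos: [0.4976, 0.1233, 0.1974]
tool_rot: [-179.9, 0.2, 89.1]
force: [0.3, 0.3, -2.4]
grip_width: 0.0179
```

carry_out --plan '[{"grip": 1, "dp": [0.0145, 0.0035, 0], "rotation": [0, 0, -4.1]}, {"grip": 1, "dp": [0.0145, 0.0045, 0], "rotation": [0, 0, -4.1]}, {"grip": 1, "dp": [0.014, 0.0055, 0], "rotation": [0, 0, -4.1]}, {"grip": 1, "dp": [0.0135, 0.0065, 0], "rotation": [0, 0, -4.1]}, {"grip": 1, "dp": [0.013, 0.0075, 0], "rotation": [0, 0, -4.1]}, {"grip": 1, "dp": [0.0125, 0.0085, 0], "rotation": [0, 0, -4.1]}, {"grip": 1, "dp": [0.012, 0.0095, 0], "rotation": [0, 0, -4.1]}, {"grip": 1, "dp": [0, 0, 0], "rotation": [0, 0, 0]}]'

```text
time_s: 6.12
tool_pos: [0.5207, 0.2336, 0.1993]
tool_rot: [-179.7, 0.0, 119.7]
force: [0.2, 0.8, -3.0]
grip_width: 0.0175
```

```bash
python3 -c "
from h import *
wp(.527,.24,.19,121.7,1)
p,im=snap('wrist','w3'); np.save('w3p',p,allow_pickle=True)
cv2.imwrite('pics/w3.png',((cv2.imread('pics/w3.png')/255.)**.7*255).astype('uint8'))
print(proj(p,(.476,.209,.08)))"
```

```text
t 6.12 pos [0.5207 0.2336 0.1993] rot [-1.7967e+02  5.0000e-02  1.1967e+02] F [ 0.2  0.8 -3. ] M [0.08 0.09 0.01] w 0.0175 q7 95.3
shift [0.0024 0.0087 0.0092] rot [-0.33  0.04 -2.03] rows>= 1.0
[0.0024, 0.0087, 0.0092] [-0.33, 0.04, -2.03]
[282.05056544 141.33702921]
```

View pics/w3.png

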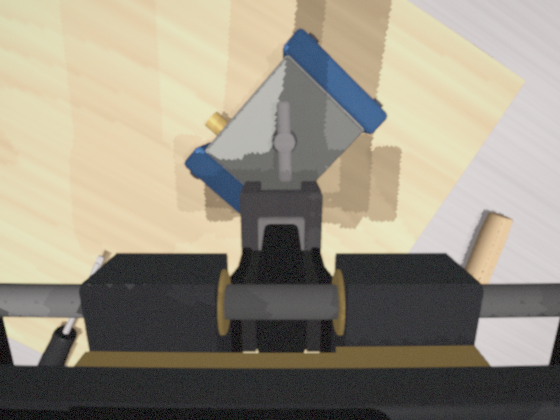

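The picture shows the wing at (284,103)–(287,180) with its disc at (285,142), nearly parallel to the held fork. The fork's top edge runs from (245,183) to (320,183).

```bash
python3 -c "
from h import *
p=np.load('w3p.npy',allow_pickle=True).item()
for z in (.075,.08):
  A=[onz(p,*q,z) for q in [(284,103),(286.5,180),(285,142)]]; d=A[0]-A[1]; print(np.round(A,4).tolist(),np.linalg.norm(d),np.degrees(np.arctan2(d[1],d[0]))+180)
im=cv2.imread('pics/w3.png'); g=cv2.cvtColor(im,cv2.COLOR_BGR2GRAY)
for v in (108,115,122,160,168,175): print(v,g[v,270:300].tolist())
d=go(.476,.2085,.17,121.7)
"
```

```text
[[0.4514, 0.1966, 0.075], [0.5003, 0.2268, 0.075], [0.4756, 0.2114, 0.075]] 0.057498445832873425 31.707984244090085
[[0.4515, 0.1966, 0.08], [0.4995, 0.2263, 0.08], [0.4753, 0.2111, 0.08]] 0.05649271553310506 31.707984244090085
108 [183, 179, 176, 176, 176, 172, 153, 132, 130, 135, 138, 143, 143, 145, 146, 146, 144, 140, 135, 125, 119, 116, 116, 115, 115, 112, 117, 114, 115, 114]
115 [181, 178, 175, 170, 155, 134, 120, 119, 124, 133, 138, 142, 142, 144, 144, 146, 144, 140, 135, 127, 120, 114, 115, 117, 113, 116, 114, 114, 114, 117]
122 [184, 184, 181, 175, 169, 157, 135, 119, 124, 132, 138, 139, 143, 144, 145, 146, 145, 143, 137, 129, 120, 116, 114, 116, 114, 113, 115, 115, 114, 113]
160 [114, 112, 109, 105, 99, 101, 100, 103, 108, 124, 131, 136, 138, 139, 141, 143, 145, 143, 142, 138, 128, 122, 113, 112, 113, 114, 114, 114, 114, 111]
168 [106, 107, 109, 107, 101, 100, 99, 103, 109, 120, 127, 135, 137, 140, 140, 141, 144, 144, 142, 139, 134, 122, 117, 115, 114, 115, 113, 115, 115, 112]
175 [99, 100, 101, 98, 102, 99, 99, 96, 106, 112, 118, 121, 124, 124, 126, 123, 126, 128, 124, 125, 120, 110, 106, 102, 102, 99, 99, 97, 97, 100]
t 6.17 pos [0.5206 0.2315 0.1993] rot [-1.7961e+02  1.2000e-01  1.1943e+02] F [ 0.6 -0.8 -1.5] M [0.09 0.06 0.03] w 0.0176 q7 95.2
shift [ 0.0019 -0.05    0.0296] rot [-0.39  0.11 -2.27] rows>= 2.0
```

carry_out --plan '[{"grip": 1, "dp": [0.001, -0.02, 0.006], "rotation": [-0.1, 0, -0.8]}, {"grip": 1, "dp": [0.001, -0.02, 0.006], "rotation": [-0.1, 0, -0.8]}, {"grip": 1, "dp": [0.001, -0.01, 0.006], "rotation": [-0.1, 0, -0.8]}, {"grip": 1, "dp": [0, 0, 0.006], "rotation": [0, 0, 0]}, {"grip": 1, "dp": [0, 0, 0], "rotation": [0, 0, 0]}, {"grip": 1, "dp": [0, 0, 0], "rotation": [0, 0, 0]}]'

```text
time_s: 6.67
tool_pos: [0.4744, 0.2017, 0.1753]
tool_rot: [-179.8, 0.3, 121.1]
force: [-0.3, -0.7, -2.0]
grip_width: 0.018
```

```bash
python3 -c "
from h import *
go(.4757,.21,.15,121.7)"
```

```text
t 6.67 pos [0.4744 0.2017 0.1753] rot [-179.78    0.31  121.07] F [-0.3 -0.7 -2. ] M [ 0.04 -0.03  0.02] w 0.018 q7 95.8
shift [0.0066 0.0054 0.0253] rot [-0.22  0.31 -0.63] rows>= 1.0
```

carry_out --plan '[{"grip": 1, "dp": [0.007, 0.006, 0.006], "rotation": [-0.1, 0.2, -0.6]}, {"grip": 1, "dp": [0, 0, 0.008], "rotation": [0, 0, 0]}, {"grip": 1, "dp": [0, 0, 0.008], "rotation": [0, 0, 0]}, {"grip": 1, "dp": [0, 0, 0], "rotation": [0, 0, 0]}, {"grip": 1, "dp": [0, 0, 0], "rotation": [0, 0, 0]}]'

```text
time_s: 7.08
tool_pos: [0.4788, 0.212, 0.1515]
tool_rot: [-180.0, 0.2, 121.6]
force: [0.8, 0.7, -1.5]
grip_width: 0.0176
```

```bash
python3 -c "
from h import *
go(.4757,.21,.135,121.7)"
```

```text
t 7.08 pos [0.4788 0.212  0.1515] rot [-1.7999e+02  1.6000e-01  1.2156e+02] F [ 0.8  0.7 -1.5] M [0.04 0.02 0.04] w 0.0176 q7 96.2
shift [-0.0001 -0.0037  0.0165] rot [-0.01  0.16 -0.14] rows>= 1.0
```

carry_out --plan '[{"grip": 1, "dp": [0, -0.004, 0.004], "rotation": [0, 0.1, 0]}, {"grip": 1, "dp": [0, 0, 0.005], "rotation": [0, 0, 0]}, {"grip": 1, "dp": [0, 0, 0.005], "rotation": [0, 0, 0]}, {"grip": 1, "dp": [0, 0, 0.003], "rotation": [0, 0, 0]}, {"grip": 1, "dp": [0, 0, 0], "rotation": [0, 0, 0]}, {"grip": 1, "dp": [0, 0, 0], "rotation": [0, 0, 0]}]'

```text
time_s: 7.58
tool_pos: [0.4749, 0.2095, 0.1322]
tool_rot: [-179.9, 0.1, 121.5]
force: [-0.5, -0.3, -1.5]
grip_width: 0.0178
```

```bash
python3 -c "
from h import *
go(.4757,.21,.127,121.7)
p,im=snap('side','s4');cv2.imwrite('pics/s4.png',cv2.resize(cv2.imread('pics/s4.png')[230:420,160:400],None,fx=2.5,fy=2.5,interpolation=cv2.INTER_CUBIC))"
```

```text
t 7.58 pos [0.4749 0.2095 0.1322] rot [-1.7992e+02  7.0000e-02  1.2155e+02] F [-0.5 -0.3 -1.5] M [0.   0.03 0.03] w 0.0178 q7 96.5
shift [0.     0.001  0.0052] rot [-0.08  0.07 -0.15] rows>= 1.0
```

View pics/s4.png

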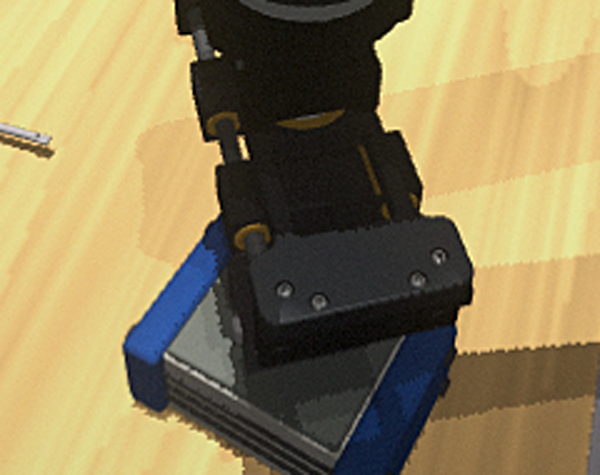

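The gripper hides the fork and wing in the side view. The force reading shows no contact, so the fork has not landed on the wing. I'll feel for the lid with small steps.

carry_out --plan '[{"grip": 1, "dp": [0, 0, 0.002], "rotation": [0, 0, 0]}, {"grip": 1, "dp": [0, 0, 0.002], "rotation": [0, 0, 0]}, {"grip": 1, "dp": [0, 0, 0], "rotation": [0, 0, 0]}]'

```text
time_s: 7.88
tool_pos: [0.4754, 0.2097, 0.1285]
tool_rot: [-180.0, 0.1, 121.5]
force: [-0.2, -0.4, -2.1]
grip_width: 0.0177
```

carry_out --plan '[{"grip": 1, "dp": [0, 0, 0.002], "rotation": [0, 0, 0]}, {"grip": 1, "dp": [0, 0, 0], "rotation": [0, 0, 0]}]'

```text
time_s: 8.05
tool_pos: [0.4755, 0.2098, 0.1265]
tool_rot: [180.0, 0.1, 121.6]
force: [0.2, 0.6, -2.2]
grip_width: 0.0178
```

carry_out --plan '[{"grip": 1, "dp": [0, 0, 0.0015], "rotation": [0, 0, 0]}, {"grip": 1, "dp": [0, 0, 0], "rotation": [0, 0, 0]}]'

```text
time_s: 8.22
tool_pos: [0.4761, 0.21, 0.1262]
tool_rot: [179.9, 0.1, 121.5]
force: [0.2, 0.2, -2.3]
grip_width: 0.0178
```

carry_out --plan '[{"grip": 1, "dp": [0, 0, 0.0015], "rotation": [0, 0, 0]}, {"grip": 1, "dp": [0, 0, 0], "rotation": [0, 0, 0]}]'

```text
time_s: 8.38
tool_pos: [0.4767, 0.2103, 0.1262]
tool_rot: [179.8, 0.0, 121.5]
force: [0.1, -0.2, -2.3]
grip_width: 0.0173
```

carry_out --plan '[{"grip": 1, "dp": [0, 0, 0.003], "rotation": [0.1, 0, 0]}, {"grip": 1, "dp": [0, 0, 0], "rotation": [0, 0, 0]}]'

```text
time_s: 8.55
tool_pos: [0.4776, 0.2106, 0.1266]
tool_rot: [179.8, 0.0, 121.5]
force: [0.8, -0.2, -2.9]
grip_width: 0.0178
```

```bash
python3 -c "
from h import *
o=env.get_obs(); print(np.round(o['qpos'],2),np.round(o['effort'],1))
go(.4757,.21,.124,121.7)"
```

```text
[-42.66   6.67  17.06 108.92  -2.18  64.51  96.74] [  0.  -35.2   1.2 -30.2   0.1   0.2   0. ]
t 8.55 pos [0.4776 0.2106 0.1266] rot [1.7979e+02 1.0000e-02 1.2152e+02] F [ 0.8 -0.2 -2.9] M [ 0.04 -0.    0.03] w 0.0178 q7 96.7
shift [ 0.0005 -0.002   0.0026] rot [ 0.21  0.01 -0.18] rows>= 1.0
```

carry_out --plan '[{"grip": 1, "dp": [0, -0.002, 0.004], "rotation": [0.2, 0, 0]}]'

```text
time_s: 8.63
tool_pos: [0.478, 0.2107, 0.1257]
tool_rot: [179.7, -0.0, 121.5]
force: [-4.4, -2.5, 33.1]
grip_width: 0.0177
```

Pressing now reads 33 N, so the prongs are on the lid at TCP z of about 0.126. I'll raise it 4 mm.

carry_out --plan '[{"grip": 1, "dp": [0, 0, -0.004], "rotation": [0, 0, 0]}, {"grip": 1, "dp": [0, -0.002, -0.001], "rotation": [0.2, 0, 0]}, {"grip": 1, "dp": [0, 0, 0], "rotation": [0, 0, 0]}]'

```text
time_s: 8.88
tool_pos: [0.4767, 0.2099, 0.1311]
tool_rot: [179.8, -0.0, 121.5]
force: [0.6, 0.4, -2.7]
grip_width: 0.018
```

```bash
python3 -c "
from h import *
go(.4757,.21,.130,62.7)"
```

```text
t 8.88 pos [0.4767 0.2099 0.1311] rot [179.81  -0.   121.52] F [ 0.6  0.4 -2.7] M [0.05 0.09 0.02] w 0.018 q7 96.7
shift [ 0.0007 -0.0008  0.0011] rot [ 0.18 -0.1  58.82] rows>= 9.0
```

carry_out --plan '[{"grip": 1, "dp": [0, 0, 0.001], "rotation": [0, 0, 5]}, {"grip": 1, "dp": [0, 0, 0], "rotation": [0, 0, 5]}, {"grip": 1, "dp": [0, 0, 0], "rotation": [0, 0, 5]}, {"grip": 1, "dp": [0, 0, 0], "rotation": [0, 0, 5]}, {"grip": 1, "dp": [0, 0, 0], "rotation": [0, 0, 5]}, {"grip": 1, "dp": [0, 0, 0], "rotation": [0, 0, 5]}]'

```text
time_s: 9.38
tool_pos: [0.4743, 0.2109, 0.1259]
tool_rot: [-179.9, -0.1, 90.4]
force: [-0.9, 0.2, 5.3]
grip_width: 0.0176
```

```bash
python3 -c "
from h import *
go(.4757,.21,.130,62.7)"
```

```text
t 9.38 pos [0.4743 0.2109 0.1259] rot [-1.7993e+02 -6.0000e-02  9.0380e+01] F [-0.9  0.2  5.3] M [-0.05  0.15  0.25] w 0.0176 q7 65.7
shift [-0.0009  0.0014 -0.0041] rot [-0.08 -0.04 27.68] rows>= 4.0
```

carry_out --plan '[{"grip": 1, "dp": [0, 0.001, -0.004], "rotation": [0, 0, 0]}, {"grip": 1, "dp": [0, 0, -0.001], "rotation": [0, 0, 4]}, {"grip": 1, "dp": [0, 0, -0.001], "rotation": [0, 0, 4]}, {"grip": 1, "dp": [0, 0, -0.001], "rotation": [0, 0, 4]}]'

```text
time_s: 9.72
tool_pos: [0.474, 0.2113, 0.1301]
tool_rot: [-179.8, 0.1, 78.4]
force: [1.3, -0.5, -4.3]
grip_width: 0.0173
```

```bash
python3 -c "
from h import *
go(.4757,.21,.130,62.7)"
```

```text
t 9.72 pos [0.474  0.2113 0.1301] rot [-1.798e+02  7.000e-02  7.836e+01] F [ 1.3 -0.5 -4.3] M [ 0.28 -0.29  0.09] w 0.0173 q7 53.6
shift [-0.0009  0.0019  0.0001] rot [-0.19  0.09 15.66] rows>= 3.0
```

carry_out --plan '[{"grip": 1, "dp": [-0.001, 0.002, -0.0005], "rotation": [0, 0, 3.5]}, {"grip": 1, "dp": [0, 0, -0.0005], "rotation": [0, 0, 3.5]}, {"grip": 1, "dp": [0, 0, -0.0005], "rotation": [0, 0, 3.5]}, {"grip": 1, "dp": [0, 0, -0.0005], "rotation": [0, 0, 2.5]}]'

```text
time_s: 10.05
tool_pos: [0.4746, 0.2117, 0.13]
tool_rot: [-179.7, 0.1, 65.4]
force: [1.6, 0.8, -1.8]
grip_width: 0.0177
```

```bash
python3 -c "
from h import *
go(.4757,.21,.130,62.7)"
```

```text
t 10.05 pos [0.4746 0.2117 0.13  ] rot [-1.797e+02  1.100e-01  6.541e+01] F [ 1.6  0.8 -1.8] M [ 0.16 -0.27  0.09] w 0.0177 q7 40.9
shift [-0.0011  0.0017 -0.    ] rot [-0.3   0.12  2.71] rows>= 1.0
```

carry_out --plan '[{"grip": 1, "dp": [-0.001, 0.001, -0.0005], "rotation": [0, 0, 2]}, {"grip": 1, "dp": [0, 0, -0.0003], "rotation": [0, 0, 2]}]'

```text
time_s: 10.22
tool_pos: [0.4748, 0.2117, 0.1299]
tool_rot: [-179.7, 0.1, 61.6]
force: [1.1, -0.5, -0.1]
grip_width: 0.0177
```

```bash
python3 -c "
from h import *
go(.4757,.21,.130,62.7)"
```

```text
t 10.22 pos [0.4748 0.2117 0.1299] rot [-1.7966e+02  8.0000e-02  6.1600e+01] F [ 1.1 -0.5 -0.1] M [-0.18 -0.26  0.7 ] w 0.0177 q7 37.2
shift [-0.0011  0.0017 -0.0001] rot [-0.35  0.07 -1.11] rows>= 1.0
```

Mz has climbed to 0.7 Nm (0.09 before) at yaw 61.6, very near the predicted stop. I'll make one more small push to be sure.

carry_out --plan '[{"grip": 1, "dp": [0, 0, -0.0003], "rotation": [0, 0, 2]}, {"grip": 1, "dp": [0, 0, 0], "rotation": [0, 0, 2]}]'

```text
time_s: 10.38
tool_pos: [0.4747, 0.2119, 0.1299]
tool_rot: [-179.8, 0.2, 58.2]
force: [-0.8, -0.4, 4.0]
grip_width: 0.0181
```

```bash
python3 -c "
from h import *
go(.4757,.21,.130,70)"
```

```text
t 10.38 pos [0.4747 0.2119 0.1299] rot [-179.77    0.19   58.21] F [-0.8 -0.4  4. ] M [-0.19  0.25  1.57] w 0.0181 q7 33.7
shift [-0.0011  0.0019 -0.0001] rot [ -0.25   0.17 -11.79] rows>= 2.0
```

The moment reached 1.57 Nm, so the screw is at the hard stop. I'll back off inside the free play, then lift.

carry_out --plan '[{"grip": 1, "dp": [0, 0, 0], "rotation": [0, 0, -6]}, {"grip": 1, "dp": [-0.001, 0.001, 0], "rotation": [0, 0, -6]}, {"grip": 1, "dp": [0, 0, 0], "rotation": [0, 0, -5]}, {"grip": 1, "dp": [0, 0, 0], "rotation": [0, 0, 0]}]'

```text
time_s: 10.72
tool_pos: [0.4737, 0.2102, 0.128]
tool_rot: [-179.6, 0.3, 76.7]
force: [-0.0, -0.2, -2.0]
grip_width: 0.0176
```

```bash
python3 -c "
from h import *
go(.4757,.21,.130,77)"
```

```text
t 10.72 pos [0.4737 0.2102 0.128 ] rot [-179.6     0.33   76.68] F [-0.  -0.2 -2. ] M [ 0.02 -0.02 -0.04] w 0.0176 q7 52.0
shift [ 0.0002  0.002  -0.002 ] rot [-0.4   0.33 -0.32] rows>= 1.0
```

carry_out --plan '[{"grip": 1, "dp": [0, 0.001, -0.005], "rotation": [-0.3, 0.2, 0]}, {"grip": 1, "dp": [0, 0, -0.01], "rotation": [0, 0, 0]}, {"grip": 1, "dp": [0, 0, -0.015], "rotation": [0, 0, 0]}, {"grip": 1, "dp": [0, 0, -0.02], "rotation": [0, 0, 0]}, {"grip": 1, "dp": [0, 0, -0.015], "rotation": [0, 0, 0]}, {"grip": 1, "dp": [0, 0, 0], "rotation": [0, 0, 0]}]'

```text
time_s: 11.22
tool_pos: [0.4734, 0.2086, 0.1958]
tool_rot: [-179.7, 0.3, 76.3]
force: [-0.2, 1.2, -1.2]
grip_width: 0.0177
```

```bash
python3 -c "
from h import *
wp(.47,.008,.2,67,9)"
```

```text
t 11.22 pos [0.4734 0.2086 0.1958] rot [-179.74    0.35   76.26] F [-0.2  1.2 -1.2] M [ 0.04 -0.06 -0.03] w 0.0177 q7 50.5
shift [-0.1957  0.0443 -0.0032] rot [-0.24  0.37  9.26] rows>= 5.0
[-0.0217, 0.0049, -0.0004] [-0.03, 0.04, 1.03]
[-0.0217, 0.0053, -0.0004] [-0.03, 0.04, 1.03]
[-0.0216, 0.0057, -0.0004] [-0.03, 0.04, 1.03]
[-0.0215, 0.0061, -0.0004] [-0.03, 0.04, 1.03]
[-0.0213, 0.0065, -0.0004] [-0.03, 0.04, 1.03]
[-0.0212, 0.0069, -0.0004] [-0.03, 0.04, 1.03]
[-0.0211, 0.0072, -0.0004] [-0.03, 0.04, 1.03]
[-0.021, 0.0076, -0.0004] [-0.03, 0.04, 1.03]
[-0.0208, 0.008, -0.0005] [-0.03, 0.04, 1.03]
```

carry_out --plan '[{"grip": 1, "dp": [-0.022, 0.005, 0], "rotation": [0, 0, 1]}, {"grip": 1, "dp": [-0.022, 0.005, 0], "rotation": [0, 0, 1]}, {"grip": 1, "dp": [-0.0215, 0.006, 0], "rotation": [0, 0, 1]}, {"grip": 1, "dp": [-0.0215, 0.006, 0], "rotation": [0, 0, 1]}, {"grip": 1, "dp": [-0.0215, 0.0065, 0], "rotation": [0, 0, 1]}, {"grip": 1, "dp": [-0.021, 0.007, 0], "rotation": [0, 0, 1]}, {"grip": 1, "dp": [-0.021, 0.007, 0], "rotation": [0, 0, 1]}, {"grip": 1, "dp": [-0.02, 0.008, 0], "rotation": [0, 0, 1]}]'

```text
time_s: 11.88
tool_pos: [0.4676, 0.0179, 0.1946]
tool_rot: [-179.6, 0.3, 67.6]
force: [0.6, -0.8, -1.6]
grip_width: 0.0179
```

```bash
python3 -c "
from h import *
snap('top','t5');im=cv2.imread('pics/t5.png'); cv2.imwrite('pics/t5.png',((cv2.resize(im[190:330,90:290],None,fx=4,fy=4,interpolation=cv2.INTER_CUBIC)/255.)**.6*255).astype('uint8'))
go(.47,.008,.066,67)"
```

```text
t 11.93 pos [0.4677 0.0117 0.1948] rot [-179.72    0.48   67.2 ] F [ 0.5 -5.5 -2. ] M [-0.54 -0.   -0.  ] w 0.0176 q7 60.5
shift [-0.0014  0.0042  0.1288] rot [-0.28  0.48  0.2 ] rows>= 4.0
```

View pics/t5.png

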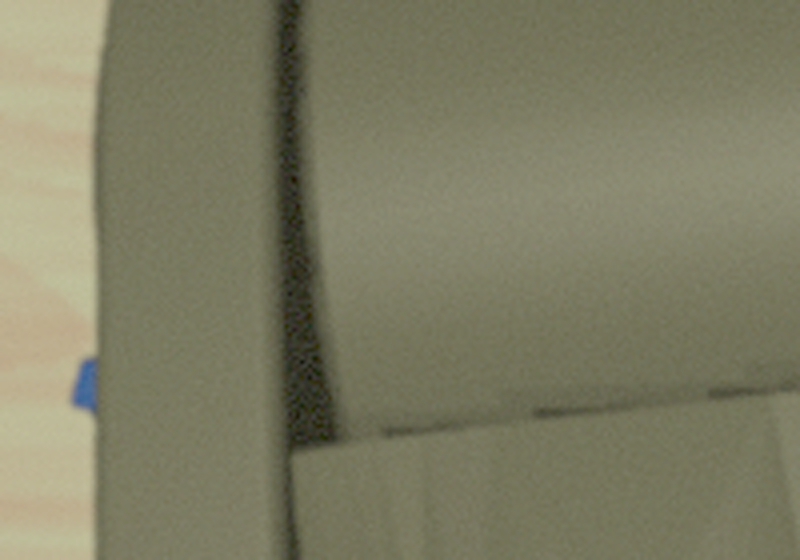

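The arm blocks the top view, so I'll check the wing from the side camera before putting the key down.

```bash
python3 -c "
from h import *
snap('side','s6');im=cv2.imread('pics/s6.png'); cv2.imwrite('pics/s6.png',((cv2.resize(im[180:420,190:400],None,fx=2.5,fy=2.5,interpolation=cv2.INTER_CUBIC)/255.)**.7*255).astype('uint8'))
p=env.camera_params('side'); c=np.array([.476,.209,.082])
for a in (-13,):
  d=.03*np.array([np.cos(np.radians(a)),np.sin(np.radians(a)),0]); print([((proj(p,q)-[190,180])*2.5).round(1) for q in (c-d,c,c+d)])
"
```

```text
[array([272.9, 460.6]), array([219. , 431.2]), array([167.2, 403.1])]
```

View pics/s6.png

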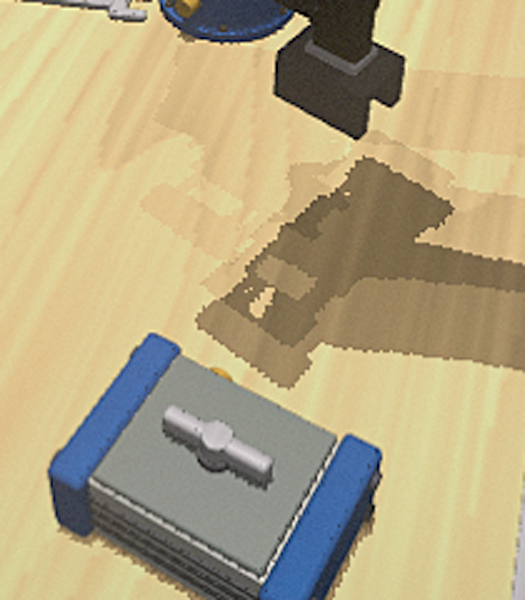

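The wing ends are at (167,410) and (270,467) in the crop, against (167,403) and (273,461) predicted for home. That is parallel to the unit's long side. Now I'll set the key down.

carry_out --plan '[{"grip": 1, "dp": [-0.001, 0.002, 0.025], "rotation": [-0.2, 0.4, 0]}, {"grip": 1, "dp": [0, 0.001, 0.03], "rotation": [0, 0, 0]}, {"grip": 1, "dp": [0, 0, 0.03], "rotation": [0, 0, 0]}, {"grip": 1, "dp": [0, 0, 0.02], "rotation": [0, 0, 0]}, {"grip": 1, "dp": [0, 0, 0.006], "rotation": [0, 0, 0]}, {"grip": 1, "dp": [0, 0, 0], "rotation": [0, 0, 0]}]'

```text
time_s: 12.48
tool_pos: [0.4706, 0.0044, 0.0815]
tool_rot: [179.9, -0.3, 66.5]
force: [-0.4, 0.4, -1.1]
grip_width: 0.0178
```

```bash
python3 -c "
from h import *
go(.47,.008,.066,67)"
```

```text
t 12.48 pos [0.4706 0.0044 0.0815] rot [179.91  -0.34  66.47] F [-0.4  0.4 -1.1] M [-0.06  0.03  0.05] w 0.0178 q7 65.1
shift [ 0.0029 -0.002   0.0155] rot [ 0.09 -0.34 -0.53] rows>= 1.0
```

carry_out --plan '[{"grip": 1, "dp": [0, 0, 0.005], "rotation": [0, -0.3, 0]}, {"grip": 1, "dp": [0, 0, 0.005], "rotation": [0, 0, 0]}, {"grip": 1, "dp": [0, 0, 0.002], "rotation": [0, 0, 0]}, {"grip": 1, "dp": [0, 0, 0], "rotation": [0, 0, 0]}]'

```text
time_s: 12.82
tool_pos: [0.4727, 0.004, 0.0715]
tool_rot: [179.7, -0.2, 66.4]
force: [0.6, -0.1, -1.2]
grip_width: 0.0179
```

```bash
python3 -c "
from h import *
go(.47,.008,.066,67)"
```

```text
t 12.82 pos [0.4727 0.004  0.0715] rot [ 1.7972e+02 -1.7000e-01  6.6420e+01] F [ 0.6 -0.1 -1.2] M [0.01 0.03 0.02] w 0.0179 q7 65.4
shift [ 0.0025 -0.0041  0.0055] rot [ 0.28 -0.16 -0.58] rows>= 1.0
```

carry_out --plan '[{"grip": 1, "dp": [0, 0, 0.003], "rotation": [0.2, -0.1, 0]}, {"grip": 1, "dp": [0, 0, 0.002], "rotation": [0, 0, 0]}, {"grip": 1, "dp": [0, 0, 0.0015], "rotation": [0, 0, 0]}]'

```text
time_s: 13.07
tool_pos: [0.4748, 0.0047, 0.0665]
tool_rot: [179.7, -0.2, 66.5]
force: [0.5, -0.1, -0.9]
grip_width: 0.0175
```

```bash
python3 -c "
from h import *
go(.47,.008,.066,67)"
```

```text
t 13.07 pos [0.4748 0.0047 0.0665] rot [179.75  -0.22  66.46] F [ 0.5 -0.1 -0.9] M [ 0.01 -0.02  0.02] w 0.0175 q7 65.8
shift [ 0.0011 -0.0057  0.0005] rot [ 0.25 -0.22 -0.54] rows>= 1.0
```

carry_out --plan '[{"grip": 1, "dp": [0, 0, 0.002], "rotation": [0.2, -0.1, 0]}]'

```text
time_s: 13.15
tool_pos: [0.4752, 0.0048, 0.0658]
tool_rot: [180.0, -0.2, 66.5]
force: [-8.3, -0.6, 24.3]
grip_width: 0.0177
```

The key is on the board. I'll relax and open.

carry_out --plan '[{"grip": 1, "dp": [0, 0, -0.0003], "rotation": [0, 0, 0]}, {"grip": 0.7, "dp": [0, 0, 0], "rotation": [0, 0, 0]}, {"grip": 0.6, "dp": [0, 0, 0], "rotation": [0, 0, 0]}, {"grip": 0.4, "dp": [0, 0, 0], "rotation": [0, 0, 0]}, {"grip": 0.2, "dp": [0, 0, 0], "rotation": [0, 0, 0]}, {"grip": 0, "dp": [0, 0, 0], "rotation": [0, 0, 0]}, {"grip": 0, "dp": [0, 0, 0], "rotation": [0, 0, 0]}, {"grip": 0, "dp": [0, 0, 0], "rotation": [0, 0, 0]}]'

```text
time_s: 13.82
tool_pos: [0.4772, 0.0052, 0.0676]
tool_rot: [179.8, -0.3, 66.5]
force: [-0.9, -0.2, -0.2]
grip_width: 0.0564
```

```bash
python3 -c "
from h import *
go(.47,.008,.2,67)"
```

```text
t 13.82 pos [0.4772 0.0052 0.0676] rot [179.79  -0.28  66.51] F [-0.9 -0.2 -0.2] M [-0.05  0.03  0.01] w 0.0564 q7 66.1
shift [ 0.0003 -0.0072 -0.1324] rot [ 0.21 -0.27 -0.49] rows>= 4.0
```

Next I'll lift straight up, then move to the robot's left, past the box unit, to clear the view.

carry_out --plan '[{"grip": 0, "dp": [0, 0, -0.01], "rotation": [0, 0, 0]}, {"grip": 0, "dp": [0, 0, -0.02], "rotation": [0, 0, 0]}, {"grip": 0, "dp": [0, 0, -0.03], "rotation": [0, 0, 0]}, {"grip": 0, "dp": [0, 0, -0.03], "rotation": [0, 0, 0]}, {"grip": 0, "dp": [0, 0, -0.03], "rotation": [0, 0, 0]}, {"grip": 0, "dp": [0, 0, -0.03], "rotation": [0, 0, 0]}, {"grip": 0, "dp": [0, 0, -0.01], "rotation": [0, 0, 0]}]'

```text
time_s: 14.4
tool_pos: [0.4729, 0.0034, 0.2346]
tool_rot: [-179.9, 0.1, 66.4]
force: [1.3, -0.4, 0.1]
grip_width: 0.0864
```

carry_out --plan '[{"grip": 0, "dp": [0.035, 0, 0], "rotation": [0, 0, 0]}, {"grip": 0, "dp": [0.035, 0, 0], "rotation": [0, 0, 0]}, {"grip": 0, "dp": [0.035, 0, 0], "rotation": [0, 0, 0]}, {"grip": 0, "dp": [0.035, -0.01, 0], "rotation": [0, 0, 0]}, {"grip": 0, "dp": [0.035, -0.015, 0], "rotation": [0, 0, 0]}, {"grip": 0, "dp": [0.035, -0.02, 0], "rotation": [0, 0, 0]}, {"grip": 0, "dp": [0.035, -0.02, 0], "rotation": [0, 0, 0]}, {"grip": 0, "dp": [0.035, -0.02, 0], "rotation": [0, 0, 0]}]'

```text
time_s: 15.07
tool_pos: [0.5174, 0.2913, 0.2445]
tool_rot: [179.4, -0.4, 64.8]
force: [1.1, 0.3, 0.2]
grip_width: 0.087
```

carry_out --plan '[{"grip": 0, "dp": [0.035, -0.02, 0], "rotation": [0, 0, 0]}, {"grip": 0, "dp": [0.035, -0.02, 0], "rotation": [0, 0, 0]}, {"grip": 0, "dp": [0.035, -0.02, 0], "rotation": [0, 0, 0]}, {"grip": 0, "dp": [0.035, -0.02, 0], "rotation": [0, 0, 0]}, {"grip": 0, "dp": [0.035, -0.02, 0], "rotation": [0, 0, 0]}, {"grip": 0, "dp": [0.035, -0.02, 0], "rotation": [0, 0, 0]}, {"grip": 0, "dp": [0, 0, 0], "rotation": [0, 0, 0]}, {"grip": 0, "dp": [0, 0, 0], "rotation": [0, 0, 0]}]'

```text
time_s: 15.73
tool_pos: [0.4877, 0.5517, 0.2396]
tool_rot: [179.8, -0.1, 65.5]
force: [0.8, -1.4, -0.0]
grip_width: 0.0868
```

```bash
python3 -c "
from h import *
snap('top','t7');snap('side','s7')
t=cv2.imread('pics/t7.png');s=cv2.imread('pics/s7.png')
o=np.hstack([cv2.resize(t[150:420,60:465],(480,320)),cv2.resize(s[120:420,200:370],(320,565))[:320] if 0 else cv2.resize(s[120:420,180:380],(213,320))])
cv2.imwrite('pics/f7.png',((o/255.)**.6*255).astype('uint8'))
go(.2,.6,.2,67)"
```

```text
t 15.83 pos [0.4869 0.5511 0.2395] rot [ 1.7986e+02 -1.5000e-01  6.5540e+01] F [-0.4 -0.3 -1.5] M [ 0.03  0.01 -0.05] w 0.0872 q7 18.7
shift [-0.0744 -0.2814  0.0387] rot [ 0.14 -0.15 -1.46] rows>= 8.0
```

View pics/f7.png

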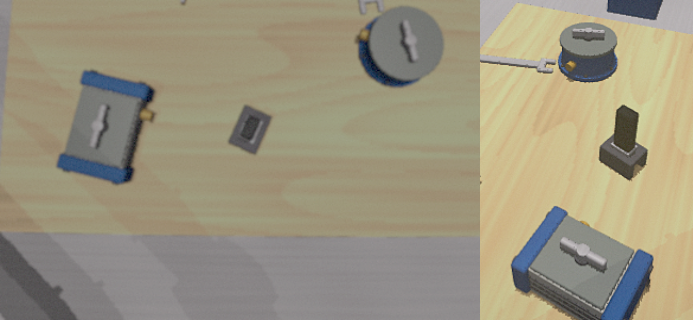

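The wing at (100,127) in the left panel lies along the box's long side. The key stands upright at (250,130), and the round unit's wing at (408,42) looks unchanged. I'll hand in, with one numeric check of the round unit first.

```bash
python3 -c "
from h import *
p=env.camera_params('top')
for f,b in (('top1',(392,160,418,208)),('t7',(392,160,418,208)),('t7',(130,238,157,276))):
  g=cv2.cvtColor(cv2.imread(f'pics/{f}.png'),cv2.COLOR_BGR2GRAY)[b[1]:b[3],b[0]:b[2]]
  for th in (90,95,100):
    n,l,st,ce=cv2.connectedComponentsWithStats((g>th).astype('uint8')); i=1+np.argmax(st[1:,4])
    q=(np.argwhere(l==i)[:,::-1]+[b[0],b[1]]).astype('float32'); v=cv2.fitLine(q,cv2.DIST_L2,0,.01,.01).ravel()
    A,B=[onz(p,v[2]+k*v[0],v[3]+k*v[1],.08) for k in(-12,12)]; d=B-A; print(f,b[0],th,st[i,4],round(np.degrees(np.arctan2(d[1],d[0]))%180,1))
print(env.sign_off())"
```

```text
top1 392 90 133 13.2
top1 392 95 111 12.9
top1 392 100 45 15.7
t7 392 90 137 12.9
t7 392 95 112 13.0
t7 392 100 45 16.3
t7 130 90 158 167.5
t7 130 95 128 167.0
t7 130 100 103 167.2
the job is handed in; nothing more can be done
None
```

The screw on the box-shaped unit is turned fully home, the key stands upright on the board again, and the job is handed in at about 15.8 s of the 45 s. I gripped the key, set it over the wing, and found the lid by touch before turning. I turned clockwise to the hard stop, backed off within the free play, lifted off, and set the key down close to where it started.

**Last checks:**
- **Screw home:** the moment about the screw axis rose from about 0.1 to 1.6 Nm at the stop. The wing now measures 167.2°, and the unit's long side about 167°.
- **Round unit:** its wing measures 13° both before and after, so it was not moved.
- **Key:** the final pictures show it standing upright, and the gripper is open and well clear.
- **Forces:** the largest reading I saw was 33 N, when touching the lid with the key.

**Failed or unplanned:**
- While turning, the key sank about 4 mm onto the lid, reading about 5 N. I lifted it back before finishing the turn.
- Two of the check pictures were blocked by the arm, so I relied on force readings and other views there.

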